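Lay out the rinsed dishwasher filter parts on the drying mat

ROBOT

A 7-joint arm with a two-finger parallel gripper is mounted at the origin on the work surface. World frame = base frame: x ahead of the robot, y to its left, z up, the work surface at z = 0. Lengths are in mm, angles in degrees, forces in N, time in s.
With the tool pointing down it reaches from about 425 to 875 mm from the base axis. Payload 4.7 kg.
Tool frame: the origin (TCP) lies at the very end of the fingers, on their centre line; the grasp point (between the pads) lies 19 mm behind it (r.pinch_z is the y of the grasp point in the tool frame, in mm); y points along the fingers, x is the direction in which the jaws open and shut, and the axes are right-handed (so a half turn about y gives the same grasp; the last joint's range is limited). The gripper opens to 85 mm and grips with 20 to 120 N. Pads are 22 mm wide; open, the fingers measure 114 mm over their backs; the gripper's body (76 mm by 85 mm) begins 54 mm behind the grasp point. The pads swing forward as they close: fully open they stand 13 mm farther back than shut.
Start: joints at [68.589, 18.392, -4.016, 83.108, 1.295, 78.541, -3.26], TCP at [245.781, -601.761, 231.349] pointing down, gripper open.
Joint ranges: [-163.93, 163.93], [-17.29, 119.83], [-79.2, 71.16], [3.27, 140.29], [-89.18, 269.18], [5.43, 117.66], [-154.24, 154.24]. Speed limits (degrees/s): [147.25, 147.25, 180, 180, 180, 180, 180].

INTERFACE

Orientations are given as [roll, pitch, yaw] about the fixed x, y, z axes, in that order (R = Rz(yaw) Ry(pitch) Rx(roll)).
In Python, from station import r gives the robot as it stands.
- The arm moves only by the tool play_rows, never from a script. Its argument "commands" is a list that holds one entry, the list of rows, each a list of 7 numbers: the turn, a rotation vector about the tool's x, y, z in rad, then the shift along the tool's x, y, z in m, then the finger opening in m, from 0 to 0.0854. A call has 1 to 5 rows; each row shifts and turns the commanded pose from where the row before left it, along the tool's axes as they then stand; what a row does not reach is not made up. A row lasts 1/12 s, in which the tool goes at most 41.7 mm and 7.16 degrees, less where a joint would pass 70% of its speed; a pose out of reach is approached as far as the arm can. A call with a gripper value outside its range is refused whole. The fingers move at their own pace and stop on an object; "grip_force" is the grip in N (left out, the last holds). Time passes only in rows, so rows that do not move let the fingers close. It gives the time, the measured TCP pose, the force and the opening at its end, in the units of the state.
- r.get_obs(): the state, without advancing time (a new reading comes with each control period).
- r.capture(name): name is "scene" or "top"; returns the picture (420x560x3 uint8, red, green, blue); there is no depth.
- r.camera_model(name): a dict with "K" (3x3 intrinsics, pixels), "extrinsics" (4x4, takes a point from camera to world coordinates). Camera axes: x right, y down, z forward; pixel columns grow to the right and rows downward; lengths in mm; the calibration is good to about 2 mm. A picture is of the moment at which its call begins. camera_model takes no time and is no camera call.
- r.sign_off(): hands the job in, once; it reports no verdict.
The state is a dict: "clock": time; "joint_positions": joint angles; "joint_vel": joint speeds; "joint_efforts": joint torques, N m; "tcp_pos": TCP position; "tool_rot": TCP orientation; "wrist_force": force on the tool from outside, world axes, zero at the start; "wrist_torque": the same for the moment, N m; "finger_gap": finger opening in mm.
Only numpy, scipy, OpenCV 4.12 (cv2) and the standard library are available. Lean on these libraries where they do the work, as an engineer would, in place of code of your own. Each camera call takes 0.05 s, during which the arm holds its last target. There are 200 camera calls.

TASK

Lay the rinsed dishwasher parts out on the dark drying mat, each centred in its own pale cell: stand the micro filter upright in the end cell beside the upturned mug, put the black lock nut flat in the end cell beside the white caddy, and lay the red scraper flat in the middle cell between them, lengthwise across the mat (along the cell's long side, either way round). Set the blue cap centred on top of the filter, grip bar up. Leave the mug, the caddy with its raised lid and the spray arm as they are.

Things in the scene. Friction and masses are not known exactly. Their poses are not given: they have to be found in the camera images.
- mat: Dark grey drying mat, fixed: 150 mm along its x, 540 mm along its y, 4 mm thick. Origin at the centre of its underside, z up, x roughly away from the robot. Three paler flat cells (flush, 130 mm along x by 80 mm along y) are centred at x = 0, y = -100, 0 and +100 mm. Mug and caddy stand at its two ends (y about +/-220 mm); which at which end changes.
- mug: Blue ceramic mug standing upside down on the mat: 80 mm across, 94 mm tall, handle reaching 71 mm out along its x. Origin at the centre of its lower face (on the mat), z up. Loose, 0.33 kg; not to be moved.
- caddy: Open white plastic caddy fixed on the mat: 100 mm (its x) by 80 mm (its y), 70 mm tall. Origin at the centre of its underside. Its flip-top lid (grey bar handle) stands raised on the rim at its +x side, up to about 180 mm above the work surface.
- caddy_lid (a joint): Hinge of the caddy's lid in rad: 0 shut, about 1.7 as it stands raised; stiff, stays where it is. Leave raised.
- filter: Cylindrical micro filter, steel mesh in a grey plastic frame, standing upright on the butcher block: 56 mm across, 80 mm tall, flat top. Origin at the centre of its underside, z up. About 0.09 kg.
- cap: Blue filter cap lying on the block: disc 64 mm across and 12 mm thick, flat underside, with a grip bar on top along its x (46 mm long, 12 mm wide, from 12 to 32 mm above the underside). Origin at the centre of its underside, z up. About 0.05 kg.
- scraper: Red scraper lying flat on the block, 130 mm long along its x: handle 22 mm wide and 14 mm thick from x = -65 to +20 mm, blade 58 mm wide (along y) and 8 mm thick from x = +20 to +65 mm. Origin at mid-length on the underside, z up. About 0.07 kg.
- nut: Black ribbed plastic lock nut (ring) lying flat on the block: about 50 mm across the ribs, 26 mm bore, 24 mm tall, flat ends. Origin at the centre of its underside, z up. About 0.04 kg.
- spray_arm: Grey spray arm lying loose on the block to the right of the mat as the robot faces it: 301 mm long along its x, 36 mm wide (52 mm at the hub), 22 mm tall. Origin under the hub. Not to be moved.
There are look-alikes about, which are no part of the job. Of the things that look like the scraper, take the one that is farthest to the robot's left at the start.

How it is judged (in metres and radians):
At the end, for the whole second after the job is handed in: On the mat, centred within 15 mm each way: filter upright in the end cell beside the mug, nut flat in the end cell beside the caddy, scraper flat in the middle cell, within 0.25 rad of the mat's x; cap on the filter, bar up, within 12 mm of its axis. Tilts under 0.1 rad; all at rest (((y of mug in the frame of mat above 0 m and x of filter in the frame of mat between -0.015 and 0.015 m and y of filter in the frame of mat between 0.085 and 0.115 m and x of nut in the frame of mat between -0.015 and 0.015 m and y of nut in the frame of mat between -0.115 and -0.085 m) or (y of mug in the frame of mat below 0 m and x of filter in the frame of mat between -0.015 and 0.015 m and y of filter in the frame of mat between -0.115 and -0.085 m and x of nut in the frame of mat between -0.015 and 0.015 m and y of nut in the frame of mat between 0.085 and 0.115 m)) and x of scraper in the frame of mat between -0.015 and 0.015 m and y of scraper in the frame of mat between -0.015 and 0.015 m and height (world z) of filter between 0 and 0.008 m and height (world z) of nut between 0 and 0.008 m and height (world z) of scraper between -0.001 and 0.009 m and angle between each of filter, nut, cap, scraper's own z axis and vertical below 0.1 rad and angle between the x axis of scraper and the x axis of mat, either way round below 0.25 rad and horizontal distance between cap and filter below 0.012 m and z of cap in the frame of filter between 0.075 and 0.085 m and linear speed of each of filter, nut, cap, scraper below 0.02 m/s); the robot touches nothing.
It fails at once if the mug is shifted more than 30 mm or tipped (distance of mug from where it was at the start of the episode above 0.03 m or angle between mug's own z axis and vertical above 0.3 rad).
It fails at once if the spray arm is shifted more than 30 mm (distance of spray_arm from where it was at the start of the episode above 0.03 m).
It fails at once if the caddy's lid is pushed down (value of joint caddy_lid below 1.2 rad).
It also fails if it takes over 115 s, if anything falls off the work surface, if the arm or the gripper's body presses on something with over 40 N, if the wrist force passes 120 N, or if a joint passes its speed limit or range.

## Working session

There is one attempt and no reset: what is moved stays moved. The work goes in short steps, Python scripts to look and compute and a tool call to move; the robot and the scene stay as the last step left them, time stands still between calls to the robot, and variables do not carry over. Pictures are saved under pics/ and viewed, about 12 in all and at most 16, crops included, and the job is handed in when it is done.

Besides the shell and the picture viewer there is one more tool, called after "Call:" by a JSON object that holds its "fn" and its "kwargs". play_rows: Moves the arm, as the interface text tells. Its arguments: {"type":"object","properties":{"commands":{"type":"array"},"grip_force":{"type":"number"}},"required":["commands"]}

```bash
ls; mkdir -p pics; python3 - <<'E'
from station import r
import cv2
print(r.get_obs(), r.pinch_z)
for n in("scene","top"):
    im=r.capture(n); cv2.imwrite(f"pics/{n}0.png",cv2.resize(im[:,:,::-1],(784,588)))
    cv2.imwrite(f"pics/raw_{n}0.png",im[:,:,::-1])
    print(r.camera_model(n))
E
```

```text
pics
{'clock': 0.0, 'joint_positions': array([68.58872897, 18.4390097 , -4.01576905, 83.17308087,  1.29421007,
       78.54189893, -3.25957496]), 'joint_vel': array([0.10448029, 0.02424157, 0.05295329, 0.04988163, 0.07101424,
       0.08809829, 0.00825658]), 'joint_efforts': array([-8.27856293e-04, -4.93586218e+01, -3.82711831e-01, -3.14331794e+01,
        1.29803392e-02,  1.12683504e-02,  8.19154025e-06]), 'tcp_pos': array([ 245.55732641, -601.25893585,  230.2400585 ]), 'tool_rot': array([-90.00488336,   0.10879007, -67.77853149]), 'wrist_force': array([-0.96513257,  0.17277362,  0.16578738]), 'wrist_torque': array([-0.0112385 ,  0.02989365, -0.02402215]), 'finger_gap': 85.34159406493048} -18.700000000000003
{'K': array([[484.05272071,   0.        , 277.1824703 ],
       [  0.        , 484.05272071, 212.64883587],
       [  0.        ,   0.        ,   1.        ]]), 'extrinsics': array([[-7.10318261e-01,  6.02796425e-01, -3.63434228e-01,
         9.66981902e+02],
       [ 7.03880405e-01,  6.08738611e-01, -3.66046006e-01,
         2.90432518e+02],
       [ 5.85223819e-04, -5.15823394e-01, -8.56694744e-01,
         1.07688439e+03],
       [ 0.00000000e+00,  0.00000000e+00,  0.00000000e+00,
         1.00000000e+00]])}
{'K': array([[457.30845238,   0.        , 275.5249018 ],
       [  0.        , 457.30845238, 213.08876994],
       [  0.        ,   0.        ,   1.        ]]), 'extrinsics': array([[-1.21684562e-02, -9.83618091e-01,  1.79853772e-01,
         2.84135718e+02],
       [-9.99847331e-01,  1.42246979e-02,  1.01475312e-02,
        -1.23210686e+02],
       [-1.25396608e-02, -1.79702834e-01, -9.83641016e-01,
         1.37107161e+03],
       [ 0.00000000e+00,  0.00000000e+00,  0.00000000e+00,
         1.00000000e+00]])}
```

View pics/scene0.png

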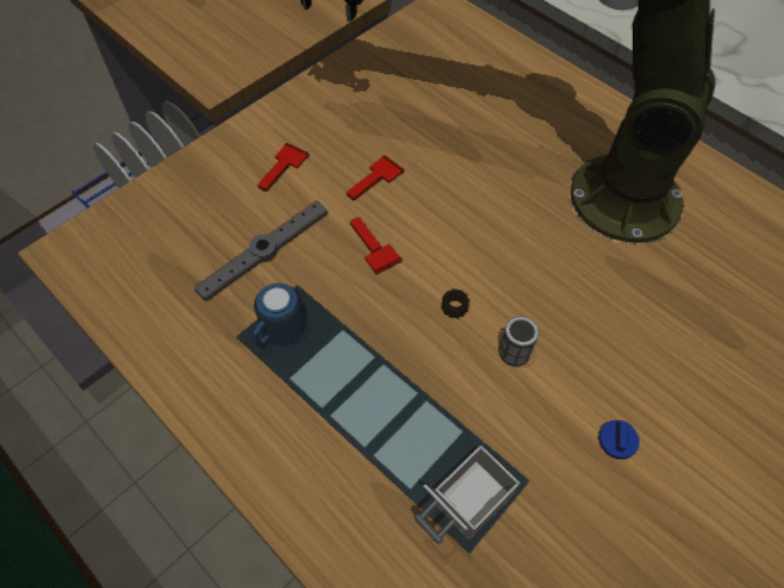

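View pics/top0.png

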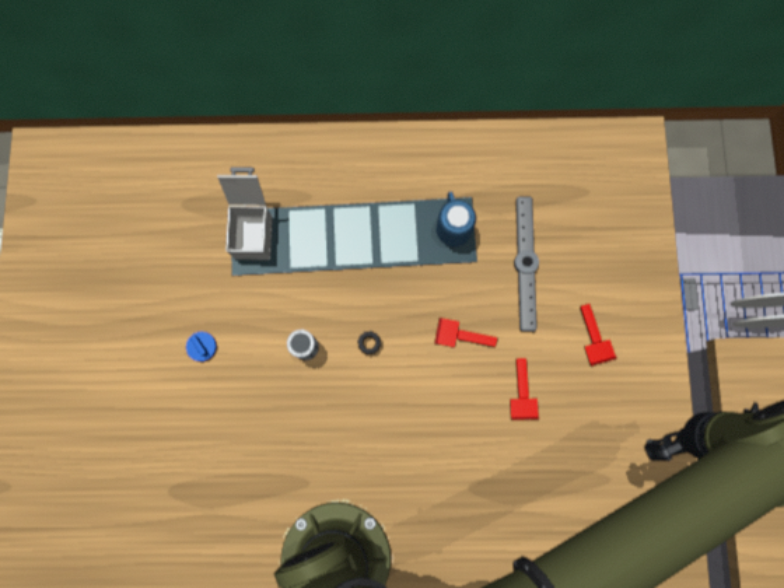

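Top view: the mug is at the right end of the mat (top 457,217) and the caddy at the left (250,232), with its lid up on the far side. The parts are the nut (370,343), filter (302,345) and cap (201,347). The leftmost red scraper is at (466,335), with two look-alikes further right.

```bash
cat > h.py <<'E'
import numpy as np, cv2
from station import r
def ray(n,u,v,z):
    m=r.camera_model(n);E=m["extrinsics"]
    d=E[:3,:3]@np.linalg.solve(m["K"],np.array([u,v,1.]));o=E[:3,3]
    return (o+d*(z-o[2])/d[2])[:2]
def blobs(mask,amin):
    cs,_=cv2.findContours(mask.astype(np.uint8)*255,cv2.RETR_EXTERNAL,cv2.CHAIN_APPROX_NONE)
    return [c for c in cs if cv2.contourArea(c)>amin]
def cen(c):
    m=cv2.moments(c);return m['m10']/m['m00'],m['m01']/m['m00']
def masks(im):
    h=cv2.cvtColor(im,cv2.COLOR_RGB2HSV).astype(int);H,S,V=h[...,0],h[...,1],h[...,2]
    return dict(red=((H<6)|(H>174))&(S>180)&(V>100), blue=(H>108)&(H<130)&(S>170)&(V>70),
      pale=(H>75)&(H<110)&(S>15)&(S<90)&(V>130), dark=(V<60), grey=(S<60)&(V>60))
def world(n,c,z): return np.array([ray(n,u,v,z) for u,v in c.reshape(-1,2)])
E
python3 - <<'E'
from h import *
for n in("top","scene"):
    im=cv2.imread(f"pics/raw_{n}0.png")[:,:,::-1].copy();M=masks(im)
    for k,z,a in(("pale",4,300),("red",9,120),("blue",12,120),("dark",24,60),("grey",80,60)):
        for c in blobs(M[k],a):
            p=ray(n,*cen(c),z)
            if not(300<p[0]<850 and -450<p[1]<400):continue
            w=world(n,c,z).astype(np.float32);(q,s,an)=cv2.minAreaRect(w)
            print(n,k,"px",np.round(cen(c),1),"w",p.round(1),"rect",np.round(q,1),np.round(s,1),round(an,1))
E
```

```text
top pale px [219.3 170. ] w [672.3  63.3] rect [673.3  62.6] [136.9  86.4] 1.9
top pale px [251.6 168.2] w [676.4 -36.7] rect [677.1 -36.4] [136.9  85.7] 2.3
top pale px [283.8 166.3] w [ 681.  -136.6] rect [ 681.4 -136.6] [135.7  84.3] 2.3
top red px [373.4 282.9] w [ 320.6 -394.3] rect [ 336.4 -396.6] [ 52.7 126.3] 87.3
top red px [327.7 238.8] w [ 452.7 -264.4] rect [ 449.5 -280.4] [126.7  54.5] 77.8
top dark px [327.8 172.3] w [ 654.2 -269.7] rect [ 657.1 -264.2] [56. 77.] 1.6
top dark px [190.4 177.1] w [645.5 148.5] rect [673.2 166.3] [ 80.2 127.8] 85.9
top grey px [215.2 245.6] w [429.   62.4] rect [429.2  61.7] [60.3 59.8] 0.4
top grey px [326.9 153.9] w [ 694.5 -262.8] rect [ 694.4 -263.1] [41.1 43. ] 88.3
top grey px [375.5 188.7] w [ 587.7 -399.8] rect [ 592.2 -399.9] [ 49.  285.3] 86.9
top grey px [226.4 165.5] w [664.1  32.3] rect [700.8 -25.7] [234.  536.7] 2.3
scene pale px [298.  317.4] w [675.   64.4] rect [672.5  63.2] [126.1  76.3] 2.3
scene pale px [266.4 290.7] w [681.  -33.3] rect [676.9 -36.6] [125.9  74.4] 1.7
scene red px [272.5 183.3] w [ 458.5 -239.6] rect 
[... 264 characters left out ...]
59.2 58.6] 36.1
scene dark px [313.5 369. ] w [738.5 170.3] rect [741.4 170.3] [30.5 31.7] 88.8
scene dark px [366.7 251.4] w [443.2  71. ] rect [441.2  69.1] [56.3 54.5] 21.1
scene dark px [372.4 236. ] w [400.7  53.6] rect [400.4  53.2] [40.1 37.1] 82.9
scene dark px [324.7 216.6] w [443.3 -66.8] rect [443.2 -66.5] [58.8 46.9] 36.0Traceback (most recent call last):
  File "<stdin>", line 8, in <module>
  File "h.py", line 16, in world
    def world(n,c,z): return np.array([ray(n,u,v,z) for u,v in c.reshape(-1,2)])
                                       ~~~^^^^^^^^^
  File "h.py", line 4, in ray
    m=r.camera_model(n);E=m["extrinsics"]
ValueError: time passes only in moves, steps and waits
```

```bash
python3 - <<'E'
s=open('h.py').read()
s=s.replace("def ray(","_C={}\ndef cam(n):\n    if n not in _C:_C[n]=r.camera_model(n)\n    return _C[n]\ndef ray(").replace("m=r.camera_model(n);E=","m=cam(n);E=")
open('h.py','w').write(s)
E
python3 - <<'E'
from h import *
for n in("top","scene"):
    im=cv2.imread(f"pics/raw_{n}0.png")[:,:,::-1].copy();h=cv2.cvtColor(im,cv2.COLOR_RGB2HSV).astype(int)
    bl=(h[...,0]>108)&(h[...,0]<130)&(h[...,1]>150)&(h[...,2]>50)
    for nm,mk,z,a in(("cap",bl,9,150),("nut",h[...,2]<75,18,60),("filt",(h[...,1]<70)&(h[...,2]>40),80,60)):
        for c in blobs(mk,a):
            p=ray(n,*cen(c),z)
            if not(380<p[0]<500 and -100<p[1]<400):continue
            w=world(n,c,z).astype(np.float32);(q,s,an)=cv2.minAreaRect(w)
            print(n,nm,np.round(cen(c),1),p.round(1),"rect",np.round(q,1),np.round(s,1),round(an,1))
    u,v=(144,248) if n=="top" else (442,313)
    cv2.imwrite(f"pics/cap_{n}.png",cv2.resize(np.ascontiguousarray(im[v-25:v+25,u-25:u+25,::-1]),(400,400),interpolation=2))
a,b=[cv2.imread(f"pics/cap_{n}.png") for n in("top","scene")]
cv2.imwrite("pics/cap.png",np.hstack([a,b]))
E
```

```text
top nut [263.9 245. ] [435.7 -73.4] rect [435.7 -73.8] [41.7 41.8] 89.2
top filt [263.4 244.4] [430.6 -74.4] rect [430.9 -74. ] [42.3 40.1] 44.4
top filt [215.5 245.7] [428.5  61.6] rect [429.3  60.3] [63.  59.8] 89.2
scene cap [442.  313.4] [435.4 290.9] rect [435.5 290.4] [59.4 61.5] 45.3
scene nut [366.5 251.1] [440.   68.8] rect [437.5  65.6] [59.  59.9] 15.7
scene nut [372.5 235.8] [396.9  52.3] rect [397.1  52.5] [39.4 41.9] 45.3
scene nut [324.8 216.4] [439.8 -68.9] rect [439.5 -69.1] [60.  48.3] 32.2
scene filt [370.3 242.8] [448.   74.2] rect [448.9  74.1] [95.9 54.3] 23.0
```

View pics/cap.png

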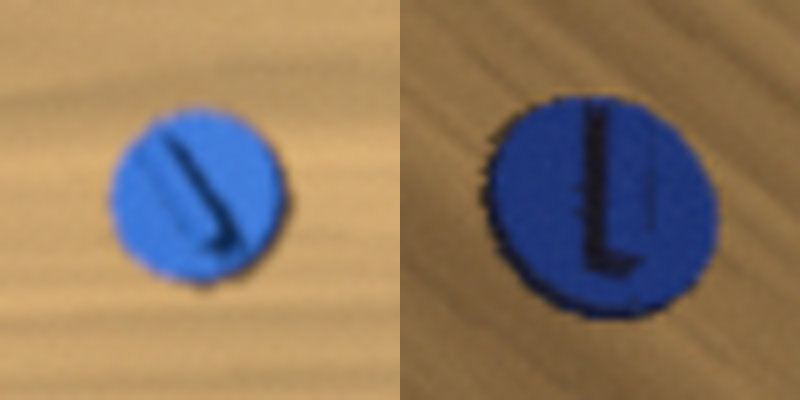

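The cap's bar shows in the enlarged crops, running about 36–45° off world x; I'll refine that later. First move: turn, then go above the scraper.

Call:
{"fn": "play_rows", "kwargs": {"commands": [[[0,-0.118,0,0,0,0,0.0854],[0,-0.118,0,0,0,0,0.0854],[0,-0.118,0,0,0,0,0.0854],[0,-0.118,0,0,0,0,0.0854]]], "grip_force": 40}}

```text
clock: 0.43
tcp_pos: [245.6, -601.4, 230.7]
tool_rot: [-90.0, 0.1, -40.4]
wrist_force: [-0.4, -0.9, 0.0]
finger_gap: 85.5
```

Call:
{"fn": "play_rows", "kwargs": {"commands": [[[0,-0.118,0,0,0,0,0.06],[0,-0.118,0,0,0,0,0.06],[0,-0.118,0,0,0,0,0.06],[0,-0.118,0,0,0,0,0.06]]]}}

```text
clock: 0.77
tcp_pos: [245.6, -601.5, 230.7]
tool_rot: [-89.9, 0.0, -13.4]
wrist_force: [-0.3, 0.4, -0.9]
finger_gap: 59.8
```

Call:
{"fn": "play_rows", "kwargs": {"commands": [[[0,0,0,0.0095,0,0.0276,0.06],[0,0,0,0.0095,0,0.0276,0.06],[0,0,0,0.0095,0,0.0276,0.06],[0,0,0,0.0095,0,0.0276,0.06],[0,0,0,0.0095,0,0.0276,0.06]]]}}

```text
clock: 1.18
tcp_pos: [325.0, -477.4, 230.8]
tool_rot: [-90.0, 0.0, -13.7]
wrist_force: [1.1, -0.1, 0.2]
finger_gap: 59.8
```

Call:
{"fn": "play_rows", "kwargs": {"commands": [[[0,0,0,0.0095,0,0.0276,0.06],[0,0,0,0.0095,0,0.0276,0.06],[0,0,0,0.0095,0,0.0276,0.06],[0,0,0,0.0095,0,0.0276,0.06],[0,0,0,0.0095,0,0.0276,0.06]]]}}

```text
clock: 1.6
tcp_pos: [403.7, -354.6, 231.0]
tool_rot: [-90.0, 0.0, -13.7]
wrist_force: [-0.0, -0.3, -0.0]
finger_gap: 60.0
```

Call:
{"fn": "play_rows", "kwargs": {"commands": [[[0,0,0,0.0095,0,0.0276,0.06],[0,0,0,0.0095,0,0.0276,0.06],[0,0,0,0.0095,0.03,0.0276,0.06],[0,0,0,0,0.03,0,0.06],[0,0,0,0,0,0,0.06]]]}}

```text
clock: 2.02
tcp_pos: [448.2, -278.5, 166.0]
tool_rot: [-89.8, 0.5, -13.4]
wrist_force: [-0.5, -0.6, -0.8]
finger_gap: 60.1
```

Call:
{"fn": "play_rows", "kwargs": {"commands": [[[0,0,0,0.001,0.03,-0.002,0.06],[0,0,0,0,0.03,0,0.06],[0,0,0,0,0.03,0,0.06],[0,0,0,0,0.03,0,0.06],[0,0,0,0,0,0,0.06]]]}}

```text
clock: 2.43
tcp_pos: [446.5, -284.0, 46.8]
tool_rot: [-89.8, 0.6, -13.8]
wrist_force: [-2.4, 0.3, -1.1]
finger_gap: 60.1
```

Call:
{"fn": "play_rows", "kwargs": {"commands": [[[0,0,0,0,0,0,0.06],[0,0,0,0,0,0,0.06]]]}}

```text
clock: 2.6
tcp_pos: [452.0, -286.1, 53.5]
tool_rot: [-90.1, -0.1, -13.8]
wrist_force: [0.1, -0.3, 0.5]
finger_gap: 60.1
```

```bash
python3 - <<'E'
from h import *
for n in("top","scene"): cv2.imwrite(f"pics/raw_{n}1.png",r.capture(n)[:,:,::-1])
a=cv2.imread("pics/raw_top1.png")[190:290,250:380];b=cv2.imread("pics/raw_scene1.png")[100:200,210:340]
cv2.imwrite("pics/s1.png",cv2.resize(np.vstack([a,b]),None,fx=3,fy=3))
# scraper estimates
E
```

```text
(no output)
```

View pics/s1.png

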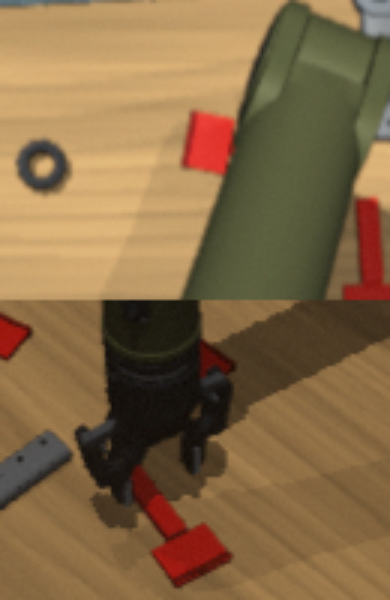

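Scene crop: the open jaws straddle the red handle, with the blade pointing away to the lower right. Correcting sideways and descending.

Call:
{"fn": "play_rows", "kwargs": {"commands": [[[0,0,0,-0.003,0.01,0.004,0.06],[0,0,0,0,0.015,0,0.06],[0,0,0,0,0.015,0,0.06],[0,0,0,0,0.006,0,0.06],[0,0,0,0,0,0,0.06]]]}}

```text
clock: 3.12
tcp_pos: [448.1, -279.3, 4.4]
tool_rot: [-90.0, 0.1, -13.7]
wrist_force: [-0.5, 0.5, 0.6]
finger_gap: 59.9
```

Call:
{"fn": "play_rows", "kwargs": {"commands": [[[0,0,0,0,0,0,0.06],[0,0,0,0,0,0,0.06],[0,0,0,0,0,0,0.06]]]}}

```text
clock: 3.37
tcp_pos: [449.9, -280.5, 6.4]
tool_rot: [-90.0, -0.1, -13.7]
wrist_force: [0.6, -0.2, 0.6]
finger_gap: 60.1
```

Call:
{"fn": "play_rows", "kwargs": {"commands": [[[0,0,0,0,0.002,0,0.03],[0,0,0,0,0,0,0.01],[0,0,0,0,0,0,0.01],[0,0,0,0,0,0,0.01],[0,0,0,0,0,0,0.01]]]}}

```text
clock: 3.78
tcp_pos: [449.5, -280.3, 3.8]
tool_rot: [-90.0, -0.0, -13.7]
wrist_force: [-0.1, 0.9, 2.1]
finger_gap: 20.6
```

Call:
{"fn": "play_rows", "kwargs": {"commands": [[[0,0,0,0,0,0,0.01],[0,0,0,0,0,0,0.01],[0,0,0,0,0,0,0.01],[0,0,0,0,0,0,0.01]]]}}

```text
clock: 4.12
tcp_pos: [449.5, -280.3, 3.8]
tool_rot: [-90.0, -0.0, -13.7]
wrist_force: [-0.5, 0.3, 4.2]
finger_gap: 21.0
```

Call:
{"fn": "play_rows", "kwargs": {"commands": [[[0,0,0,0,-0.01,0,0.01],[0,0,0,0,-0.02,0,0.01],[0,0,0,0,-0.03,0,0.01],[0,0,0,0,-0.02,0,0.01],[0,0,0,0,0,0,0.01]]]}}

```text
clock: 4.53
tcp_pos: [451.7, -281.5, 88.0]
tool_rot: [-90.2, -0.4, -13.7]
wrist_force: [1.4, -0.4, -0.0]
finger_gap: 20.9
```

```bash
python3 - <<'E'
from h import *
o=r.get_obs();print(o["tcp_pos"],o["tool_rot"],o["finger_gap"],o["wrist_force"])
for n in("top","scene"): cv2.imwrite(f"pics/raw_{n}2.png",r.capture(n)[:,:,::-1])
b=cv2.imread("pics/raw_scene2.png")[90:230,210:350]
cv2.imwrite("pics/s2.png",cv2.resize(b,None,fx=4,fy=4))
E
```

```text
[ 451.68934042 -281.50806508   88.01555691] [-90.16782079  -0.38799248 -13.69270399] 20.924664901961354 [ 1.38751375 -0.36949699 -0.04945688]
```

View pics/s2.png

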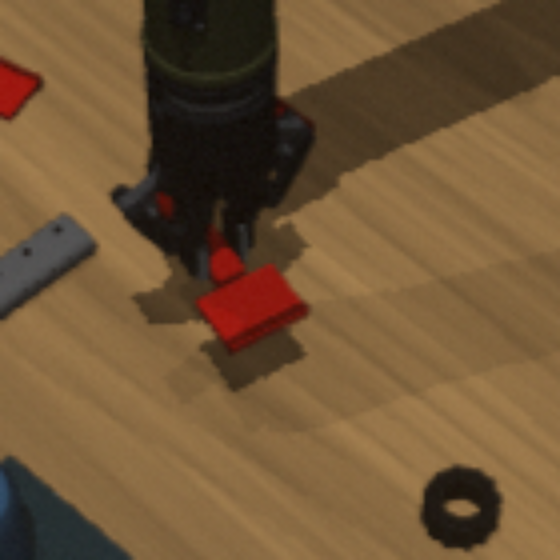

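Scene crop: the scraper is lifted and held, blade forward. Next I check where the blade centre sits relative to the tool.

```bash
python3 - <<'E'
from h import *
im=cv2.imread("pics/raw_scene2.png")[:,:,::-1].copy();h=cv2.cvtColor(im,cv2.COLOR_RGB2HSV).astype(int)
m=((h[...,0]<6)|(h[...,0]>174))&(h[...,1]>180)
m2=m&(h[...,2]>120)
ax=np.array([.2367,.9716]);pe=np.array([.9716,-.2367]);t=np.array([450.2,-281.])
for mm,z in((m,88),(m2,92)):
  for c in blobs(mm,100):
    p=ray("scene",*cen(c),z)
    if abs(p[0]-455)<60 and abs(p[1]+250)<60:
        w=world("scene",c,z)-t; a=w@ax;b=w@pe
        print(z,len(c),p.round(1),"along",np.percentile(a,[0,5,50,95,100]).round(1),"across",b.min().round(1),b.max().round(1))
E
```

```text
88 82 [ 457.5 -245.4] along [-26.  -17.6  24.7  66.9  68.2] across -30.4 28.6
92 53 [ 460.  -240.1] along [23.5 24.8 43.7 58.8 60.2] across -28.3 27.8
```

Call:
{"fn": "play_rows", "kwargs": {"commands": [[[0,0.117,0,0,0,0,0.01],[0,0.117,0,0,0,0,0.01],[0,0.117,0,0,0,0,0.01],[0,0.117,0,0,0,0,0.01],[0,0.117,0,0,0,0,0.01]]]}}

```text
clock: 5.05
tcp_pos: [447.7, -279.3, 81.5]
tool_rot: [-90.1, 0.2, -47.5]
wrist_force: [-0.3, -0.6, -1.3]
finger_gap: 21.0
```

Call:
{"fn": "play_rows", "kwargs": {"commands": [[[0,0.117,0,0,0,0,0.01],[0,0.117,0,0,0,0,0.01],[0,0.117,0,0,0,0,0.01],[0,0.117,0,0,0,0,0.01],[0,0.117,0,0,0,0,0.01]]]}}

```text
clock: 5.47
tcp_pos: [447.7, -279.3, 81.5]
tool_rot: [-90.2, 0.2, -81.1]
wrist_force: [0.3, -0.4, -0.7]
finger_gap: 20.8
```

Call:
{"fn": "play_rows", "kwargs": {"commands": [[[0,0.117,0,0,0,0,0.01],[0,0,0,-0.0212,0,0.0216,0.01],[0,0,0,-0.0212,0,0.0216,0.01],[0,0,0,-0.0212,0,0.0216,0.01],[0,0,0,-0.0212,0,0.0216,0.01]]]}}

```text
clock: 5.88
tcp_pos: [530.9, -190.2, 81.5]
tool_rot: [-90.2, 0.1, -87.5]
wrist_force: [0.6, 0.4, -0.6]
finger_gap: 20.8
```

Call:
{"fn": "play_rows", "kwargs": {"commands": [[[0,0,0,-0.0212,0,0.0216,0.01],[0,0,0,-0.0212,0,0.0216,0.01],[0,0,0,-0.0212,0,0.0216,0.01],[0,0,0,-0.0212,0,0.0216,0.01],[0,0,0,-0.0212,0,0.0216,0.01]]]}}

```text
clock: 6.3
tcp_pos: [634.0, -79.5, 81.1]
tool_rot: [-90.2, 0.0, -87.4]
wrist_force: [0.1, 1.1, -0.4]
finger_gap: 21.3
```

Call:
{"fn": "play_rows", "kwargs": {"commands": [[[0,0,0,-0.0212,0,0.0216,0.01],[0,0,0,-0.0212,0,0.0216,0.01],[0,0,0,0,0,0,0.01],[0,0,0,0,0,0,0.01],[0,0,0,0,0,0,0.01]]]}}

```text
clock: 6.72
tcp_pos: [674.5, -36.9, 81.3]
tool_rot: [-90.2, -0.0, -87.4]
wrist_force: [-0.4, -0.9, -2.0]
finger_gap: 20.4
```

Call:
{"fn": "play_rows", "kwargs": {"commands": [[[0,0,0,0,0.02,0.002,0.01],[0,0,0,0,0.02,0,0.01],[0,0,0,0,0.015,0,0.01],[0,0,0,0,0.01,0,0.01],[0,0,0,0,0,0,0.01]]]}}

```text
clock: 7.13
tcp_pos: [675.3, -37.7, 15.1]
tool_rot: [-90.3, -0.0, -87.5]
wrist_force: [0.9, 0.4, -1.6]
finger_gap: 20.6
```

Call:
{"fn": "play_rows", "kwargs": {"commands": [[[0,0,0,0,0.003,0,0.01],[0,0,0,0,0,0,0.01],[0,0,0,0,0,0,0.01],[0,0,0,0,0,0,0.01]]]}}

```text
clock: 7.47
tcp_pos: [678.8, -36.4, 16.6]
tool_rot: [-89.9, -0.0, -87.4]
wrist_force: [0.1, 0.7, -1.0]
finger_gap: 20.8
```

Call:
{"fn": "play_rows", "kwargs": {"commands": [[[0,0,0,0,0.004,-0.001,0.01],[0,0,0,0,0.002,0,0.01],[0,0,0,0,0,0,0.01],[0,0,0,0,0,0,0.01],[0,0,0,0,0,0,0.01]]]}}

```text
clock: 7.88
tcp_pos: [677.1, -36.4, 9.4]
tool_rot: [-90.0, -0.0, -87.4]
wrist_force: [1.2, 0.6, -1.4]
finger_gap: 20.7
```

Call:
{"fn": "play_rows", "kwargs": {"commands": [[[0,0,0,0,0.0015,0,0.01],[0,0,0,0,0,0,0.01],[0,0,0,0,0,0,0.05],[0,0,0,0,0,0,0.05],[0,0,0,0,0,0,0.05]]]}}

```text
clock: 8.3
tcp_pos: [677.2, -36.5, 8.1]
tool_rot: [-90.0, -0.0, -87.4]
wrist_force: [0.4, -0.5, -1.7]
finger_gap: 49.9
```

Call:
{"fn": "play_rows", "kwargs": {"commands": [[[0,0,0,0,-0.02,0,0.05],[0,0,0,0,-0.03,0,0.05],[0,0,0,0,-0.03,0,0.05],[0,0,0,0,-0.03,0,0.05],[0,0,0,0,-0.01,0,0.085]]]}}

```text
clock: 8.72
tcp_pos: [679.8, -36.2, 133.6]
tool_rot: [-89.6, -0.0, -87.4]
wrist_force: [0.9, 0.3, 1.0]
finger_gap: 60.4
```

Call:
{"fn": "play_rows", "kwargs": {"commands": [[[0,-0.117,0,0,0,0,0.085],[0,-0.117,0,0,0,0,0.085],[0,-0.117,0,0,0,0,0.085],[0,-0.117,0,0,0,0,0.085],[0,-0.117,0,0,0,0,0.085]]]}}

```text
clock: 9.13
tcp_pos: [676.8, -36.5, 127.5]
tool_rot: [-90.0, 0.0, -53.6]
wrist_force: [-0.4, -1.0, 0.5]
finger_gap: 85.1
```

Call:
{"fn": "play_rows", "kwargs": {"commands": [[[0,-0.117,0,0,0,0,0.085],[0,-0.117,0,0,0,0,0.085],[0,-0.117,0,0,0,0,0.085],[0,-0.117,0,0,0,0,0.085],[0,-0.117,0,0,0,0,0.085]]]}}

```text
clock: 9.55
tcp_pos: [676.8, -36.5, 127.4]
tool_rot: [-90.0, 0.0, -20.1]
wrist_force: [0.2, 0.4, 0.4]
finger_gap: 84.9
```

Call:
{"fn": "play_rows", "kwargs": {"commands": [[[0,-0.117,0,0,0,0,0.085],[0,-0.117,0,0,0,0,0.085],[0,-0.117,0,0,0,0,0.085],[0,0,0,-0.03,0,-0.0045,0.085],[0,0,0,-0.03,0,-0.0045,0.085]]]}}

```text
clock: 9.97
tcp_pos: [616.6, -44.4, 126.4]
tool_rot: [-89.9, 0.1, -0.2]
wrist_force: [-0.3, -0.4, 0.9]
finger_gap: 85.0
```

Call:
{"fn": "play_rows", "kwargs": {"commands": [[[0,0,0,-0.03,0,-0.0045,0.085],[0,0,0,-0.03,0,-0.0045,0.085],[0,0,0,-0.03,0,-0.0045,0.085],[0,0,0,-0.03,0,-0.0045,0.085],[0,0,0,-0.03,0,-0.0045,0.085]]]}}

```text
clock: 10.38
tcp_pos: [465.2, -67.0, 127.3]
tool_rot: [-90.0, 0.0, -0.3]
wrist_force: [-0.5, -0.6, 0.7]
finger_gap: 85.3
```

Call:
{"fn": "play_rows", "kwargs": {"commands": [[[0,0,0,-0.03,0,-0.0045,0.085],[0,0,0,0,0.03,0,0.085],[0,0,0,0,0.03,0,0.085],[0,0,0,0,0,0,0.085],[0,0,0,0,0,0,0.085]]]}}

```text
clock: 10.8
tcp_pos: [435.6, -70.7, 67.2]
tool_rot: [-89.9, 0.2, -0.2]
wrist_force: [0.0, 0.4, -1.2]
finger_gap: 84.8
```

```bash
python3 - <<'E'
from h import *
print(r.get_obs()["tcp_pos"])
for n in("top","scene"): cv2.imwrite(f"pics/raw_{n}3.png",r.capture(n)[:,:,::-1])
b=np.hstack([cv2.imread("pics/raw_scene3.png")[150:350,200:460],cv2.imread("pics/raw_top3.png")[100:300,130:350]])
cv2.imwrite("pics/s3.png",cv2.resize(b,None,fx=1.65,fy=1.65))
E
```

```text
[435.59050475 -70.7321563   67.19920776]
```

View pics/s3.png

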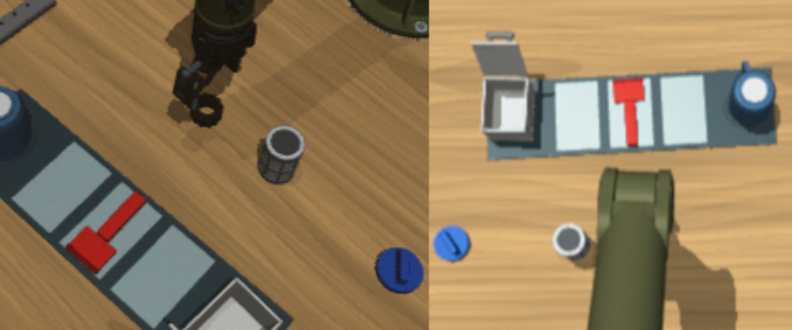

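The scraper lies in the middle cell, blade away from the robot. The jaws are above the nut. Descending.

Call:
{"fn": "play_rows", "kwargs": {"commands": [[[0,0,0,0,0.02,-0.001,0.085],[0,0,0,0,0.02,0,0.085],[0,0,0,0,0.015,0,0.085],[0,0,0,0,0,0,0.085],[0,0,0,0,0,0,0.085]]]}}

```text
clock: 11.32
tcp_pos: [437.6, -71.9, 13.5]
tool_rot: [-89.9, -0.0, -0.3]
wrist_force: [1.0, -0.1, 0.8]
finger_gap: 85.0
```

Call:
{"fn": "play_rows", "kwargs": {"commands": [[[0,0,0,0,0.005,0,0.085],[0,0,0,0,0,0,0.085],[0,0,0,0,0,0,0.085]]]}}

```text
clock: 11.57
tcp_pos: [437.6, -72.4, 8.7]
tool_rot: [-90.0, -0.1, -0.3]
wrist_force: [-0.6, -0.6, -0.5]
finger_gap: 85.2
```

Call:
{"fn": "play_rows", "kwargs": {"commands": [[[0,0,0,0,0.004,0,0.06],[0,0,0,0,0,0,0.035],[0,0,0,0,0,0,0.035],[0,0,0,0,0,0,0.035],[0,0,0,0,0,0,0.035]]]}}

```text
clock: 11.98
tcp_pos: [436.9, -72.3, 4.4]
tool_rot: [-90.0, 0.0, -0.3]
wrist_force: [-2.9, 0.3, 6.1]
finger_gap: 47.0
```

Call:
{"fn": "play_rows", "kwargs": {"commands": [[[0,0,0,0,0,0,0.035],[0,0,0,0,0,0,0.035],[0,0,0,0,-0.02,0,0.035],[0,0,0,0,-0.03,0,0.035],[0,0,0,0,-0.03,0,0.035]]]}}

```text
clock: 12.4
tcp_pos: [435.9, -71.6, 84.1]
tool_rot: [-89.9, 0.1, -0.2]
wrist_force: [1.4, -0.4, -0.9]
finger_gap: 46.7
```

Call:
{"fn": "play_rows", "kwargs": {"commands": [[[0,0,0,0,0,0,0.035],[0,0,0,0,0,0,0.035]]]}}

```text
clock: 12.57
tcp_pos: [438.3, -72.9, 85.5]
tool_rot: [-90.1, -0.2, -0.3]
wrist_force: [-0.8, -0.4, -0.3]
finger_gap: 47.3
```

```bash
python3 - <<'E'
from h import *
o=r.get_obs();print(o["tcp_pos"],o["finger_gap"])
for n in("top","scene"): cv2.imwrite(f"pics/raw_{n}4.png",r.capture(n)[:,:,::-1])
# scraper check + mat
ts=[cv2.imread(f"pics/raw_{n}4.png")[:,:,::-1].copy() for n in("top","scene")]
for n,im in zip(("top","scene"),ts):
    for c in blobs(masks(im)["red"],60):
        p=ray(n,*cen(c),14)
        if p[0]>580: 
            w=world(n,c,14).astype(np.float32);q=cv2.minAreaRect(w);print(n,p.round(1),q)
b=cv2.imread("pics/raw_scene4.png")[120:260,260:420]
cv2.imwrite("pics/s4.png",cv2.resize(b,None,fx=4,fy=4))
E
```

```text
[438.32534239 -72.86011062  85.5028664 ] 47.28570563419001
top [693.5 -36.2] ((675.8777465820312, -38.88676452636719), (124.7725830078125, 50.4593620300293), 6.135979652404785)
scene [690.7 -33.9] ((674.2939453125, -35.50740432739258), (124.44285583496094, 55.85174560546875), 4.894991874694824)
```

View pics/s4.png

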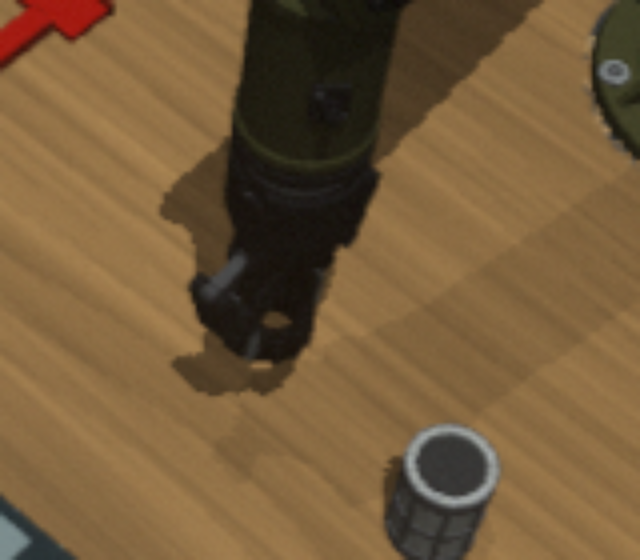

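Nut held level (gap 47 mm). The scraper is within 3 mm of its cell centre and about 3° off. Carrying the nut to the caddy-side cell.

Call:
{"fn": "play_rows", "kwargs": {"commands": [[[0,0,0,0.026,0,0.0152,0.035],[0,0,0,0.026,0,0.0152,0.035],[0,0,0,0.026,0,0.0152,0.035],[0,0,0,0.026,0,0.0152,0.035],[0,0,0,0.026,0,0.0152,0.035]]]}}

```text
clock: 13.08
tcp_pos: [567.1, 3.8, 81.7]
tool_rot: [-90.0, 0.2, -0.3]
wrist_force: [0.7, -0.2, 0.6]
finger_gap: 46.9
```

Call:
{"fn": "play_rows", "kwargs": {"commands": [[[0,0,0,0.026,0,0.0152,0.035],[0,0,0,0.026,0,0.0152,0.035],[0,0,0,0.026,0,0.0152,0.035],[0,0,0,0.026,0,0.0152,0.035],[0,0,0,0,0.02,0,0.035]]]}}

```text
clock: 13.5
tcp_pos: [676.9, 69.1, 65.3]
tool_rot: [-89.7, -0.4, -0.1]
wrist_force: [-0.3, 0.1, 0.6]
finger_gap: 47.0
```

Call:
{"fn": "play_rows", "kwargs": {"commands": [[[0,0,0,0,0.02,0,0.035],[0,0,0,0,0.02,0,0.035],[0,0,0,0,0,0,0.035],[0,0,0,0,0,0,0.035],[0,0,0,0,0,0,0.035]]]}}

```text
clock: 13.92
tcp_pos: [671.5, 63.6, 23.8]
tool_rot: [-90.0, 0.0, -0.3]
wrist_force: [0.4, -0.6, 0.3]
finger_gap: 46.9
```

Call:
{"fn": "play_rows", "kwargs": {"commands": [[[0,0,0,0,0.006,0,0.035],[0,0,0,0,0.004,0,0.035],[0,0,0,0,0,0,0.035],[0,0,0,0,0,0,0.035],[0,0,0,0,0,0,0.035]]]}}

```text
clock: 14.33
tcp_pos: [671.8, 63.3, 14.3]
tool_rot: [-90.0, -0.0, -0.3]
wrist_force: [-0.3, -0.5, -1.0]
finger_gap: 46.9
```

Call:
{"fn": "play_rows", "kwargs": {"commands": [[[0,0,0,0,0.005,0,0.035],[0,0,0,0,0.001,0,0.035],[0,0,0,0,0,0,0.035],[0,0,0,0,0,0,0.035],[0,0,0,0,0,0,0.075]]]}}

```text
clock: 14.75
tcp_pos: [671.7, 63.4, 8.0]
tool_rot: [-90.0, -0.0, -0.3]
wrist_force: [-0.1, -0.7, 0.1]
finger_gap: 57.5
```

Call:
{"fn": "play_rows", "kwargs": {"commands": [[[0,0,0,0,0,0,0.075],[0,0,0,0,0,0,0.075],[0,0,0,0,-0.01,0,0.075],[0,0,0,0,-0.03,0,0.075],[0,0,0,0,-0.03,0,0.075]]]}}

```text
clock: 15.17
tcp_pos: [670.2, 63.2, 77.5]
tool_rot: [-90.0, 0.2, -0.3]
wrist_force: [0.9, -0.3, 0.2]
finger_gap: 74.9
```

Call:
{"fn": "play_rows", "kwargs": {"commands": [[[0,0,0,0,-0.03,0,0.085],[0,0,0,0,-0.03,0,0.085],[0,0,0,0,0,0,0.085],[0,0,0,0,0,0,0.085],[0,0,0,0,0,0,0.085]]]}}

```text
clock: 15.58
tcp_pos: [671.3, 63.2, 138.0]
tool_rot: [-90.0, 0.0, -0.3]
wrist_force: [0.1, 0.1, -1.3]
finger_gap: 85.2
```

```bash
python3 - <<'E'
from h import *
o=r.get_obs();print(o["tcp_pos"],o["finger_gap"])
ims={}
for n in("top","scene"): ims[n]=r.capture(n);cv2.imwrite(f"pics/raw_{n}5.png",ims[n][:,:,::-1])
a=ims["top"][225:265,195:235];b=ims["scene"][215:275,340:400]
a=cv2.resize(a,(400,400));b=cv2.resize(b,(400,400))
cv2.imwrite("pics/s5.png",np.hstack([a,b])[:,:,::-1])
# bar of cap: edges measured in the enlarged crop -> world at z=32/12
P={"scene":[(595,105),(597,270),(655,120),(655,230)],"top":[(172,135),(240,240),(140,160),(200,235)]}
for n,o in(("scene",(442-25-50,313-25)),("top",(144-25,248-25))):
    for z in(32,12):print(n,z,[ray(n,o[0]+u/8,o[1]+v/8,z).round(1).tolist() for u,v in P[n]])
E
```

```text
[671.31617061  63.20686637 137.95966204] 85.21681613485349
scene 32 [[423.9, 272.8], [463.3, 301.5], [415.5, 287.4], [442.3, 306.1]]
scene 12 [[413.5, 272.5], [453.7, 301.7], [404.9, 287.4], [432.3, 306.4]]
top 32 [[454.3, 290.8], [415.1, 264.1], [445.1, 302.2], [417.1, 278.9]]
top 12 [[456.8, 296.9], [417.0, 269.9], [447.5, 308.6], [419.1, 284.9]]
```

View pics/s5.png

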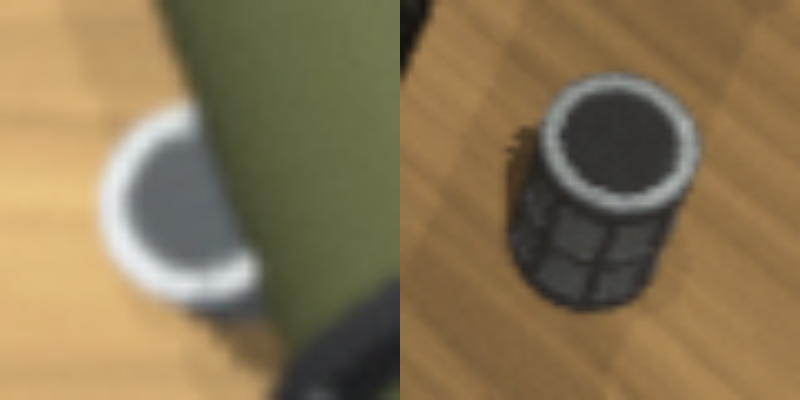

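Rim fits from the two views give the filter at about (431,64). The cap's bar runs at about 35.5°. Moving to the filter.

Call:
{"fn": "play_rows", "kwargs": {"commands": [[[0,0,0,-0.03,0,0,0.085],[0,0,0,-0.03,0,0,0.085],[0,0,0,-0.03,0,0,0.085],[0,0,0,-0.03,0,0,0.085],[0,0,0,-0.03,0,0,0.085]]]}}

```text
clock: 16.1
tcp_pos: [519.2, 64.0, 136.2]
tool_rot: [-90.0, 0.2, -0.3]
wrist_force: [-0.3, -0.1, 1.2]
finger_gap: 85.2
```

Call:
{"fn": "play_rows", "kwargs": {"commands": [[[0,0,0,-0.03,0,0,0.085],[0,0,0,-0.03,0,0,0.085],[0,0,0,-0.03,0,0,0.085],[0,0,0,0,0,0,0.085],[0,0,0,0,0,0,0.085]]]}}

```text
clock: 16.52
tcp_pos: [430.1, 63.6, 137.4]
tool_rot: [-90.2, 0.0, -0.3]
wrist_force: [0.5, -0.4, 0.3]
finger_gap: 84.7
```

Call:
{"fn": "play_rows", "kwargs": {"commands": [[[0,0,0,0,0.02,0,0.085],[0,0,0,0,0.01,0,0.085],[0,0,0,0,0,0,0.085],[0,0,0,0,0,0,0.085]]]}}

```text
clock: 16.85
tcp_pos: [431.3, 65.0, 107.1]
tool_rot: [-89.9, 0.2, -0.3]
wrist_force: [-0.4, 0.5, 0.4]
finger_gap: 85.1
```

```bash
python3 - <<'E'
from h import *
o=r.get_obs();print(o["tcp_pos"],o["finger_gap"],ray("scene",372.85,236.45,80),ray("top",215.2,245,80))
ims={}
for n in("top","scene"): ims[n]=r.capture(n);cv2.imwrite(f"pics/raw_{n}6.png",ims[n][:,:,::-1])
b=ims["scene"][180:280,310:450]
cv2.imwrite("pics/s6.png",cv2.resize(b,None,fx=5,fy=5)[:,:,::-1])
E
```

```text
[431.29826647  65.0307501  107.14828184] 85.14262727821924 [431.00207634  67.75788403] [430.59805868  62.47138506]
```

View pics/s6.png

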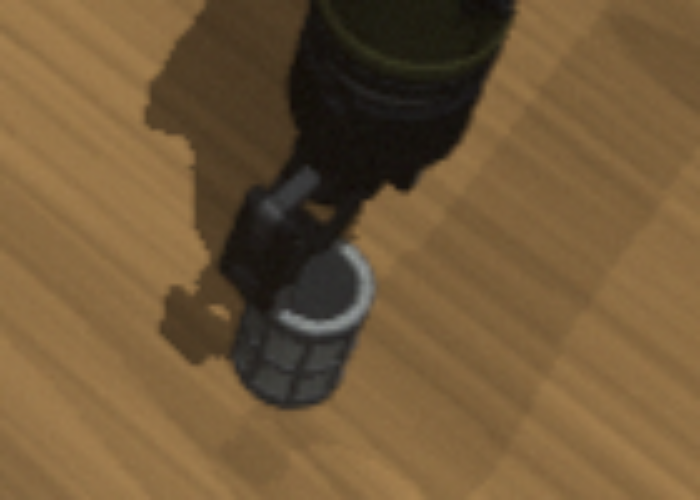

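The jaws are centred over the filter rim. Descending to grip.

Call:
{"fn": "play_rows", "kwargs": {"commands": [[[0,0,0,0,0.015,0.001,0.085],[0,0,0,0,0.015,0,0.085],[0,0,0,0,0.015,0,0.085],[0,0,0,0,0.012,0,0.085],[0,0,0,0,0,0,0.085]]]}}

```text
clock: 17.37
tcp_pos: [430.4, 65.6, 49.5]
tool_rot: [-89.9, 0.2, -0.3]
wrist_force: [-0.1, 0.1, -0.4]
finger_gap: 84.7
```

Call:
{"fn": "play_rows", "kwargs": {"commands": [[[0,0,0,0,0,0,0.085],[0,0,0,0,0,0,0.085],[0,0,0,0,0,0,0.06],[0,0,0,0,0,0,0.04],[0,0,0,0,0,0,0.04]]]}}

```text
clock: 17.78
tcp_pos: [432.2, 65.5, 51.9]
tool_rot: [-90.0, -0.1, -0.3]
wrist_force: [-1.0, -0.3, 6.2]
finger_gap: 54.8
```

Call:
{"fn": "play_rows", "kwargs": {"commands": [[[0,0,0,0,0,0,0.04],[0,0,0,0,0,0,0.04],[0,0,0,0,0,0,0.04]]]}}

```text
clock: 18.03
tcp_pos: [432.2, 65.5, 51.9]
tool_rot: [-90.0, -0.1, -0.3]
wrist_force: [-1.7, 0.2, 5.1]
finger_gap: 55.1
```

Call:
{"fn": "play_rows", "kwargs": {"commands": [[[0,0,0,0,-0.02,0,0.04],[0,0,0,0,-0.03,0,0.04],[0,0,0,0,-0.03,0,0.04],[0,0,0,0,0,0,0.04],[0,0,0,0,0,0,0.04]]]}}

```text
clock: 18.45
tcp_pos: [433.0, 65.4, 132.5]
tool_rot: [-90.1, -0.2, -0.3]
wrist_force: [0.4, -0.9, -1.6]
finger_gap: 55.2
```

```bash
python3 - <<'E'
from h import *
o=r.get_obs();print(o["tcp_pos"],o["finger_gap"])
ims={}
for n in("top","scene"): ims[n]=r.capture(n);cv2.imwrite(f"pics/raw_{n}7.png",ims[n][:,:,::-1])
b=np.hstack([ims["scene"][170:290,310:450],ims["top"][110:230,170:310]])
cv2.imwrite("pics/s7.png",cv2.resize(b,None,fx=2.8,fy=2.8)[:,:,::-1])
E
```

```text
[433.00594282  65.35232331 132.5481216 ] 55.15261495419626
```

View pics/s7.png

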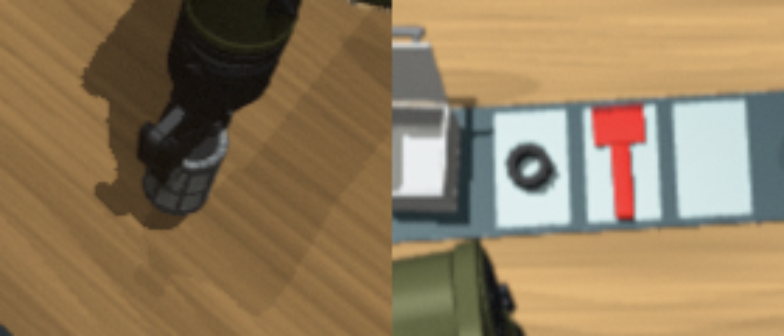

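Filter held upright, nut centred in its cell. Carrying the filter to the mug-side cell.

Call:
{"fn": "play_rows", "kwargs": {"commands": [[[0,0,0,0.0227,0,-0.0182,0.04],[0,0,0,0.0227,0,-0.0182,0.04],[0,0,0,0.0227,0,-0.0182,0.04],[0,0,0,0.0227,0,-0.0182,0.04],[0,0,0,0.0227,0,-0.0182,0.04]]]}}

```text
clock: 18.97
tcp_pos: [544.3, -26.9, 128.6]
tool_rot: [-90.0, 0.2, -0.3]
wrist_force: [-0.4, -0.0, -0.1]
finger_gap: 54.9
```

Call:
{"fn": "play_rows", "kwargs": {"commands": [[[0,0,0,0.0227,0,-0.0182,0.04],[0,0,0,0.0227,0,-0.0182,0.04],[0,0,0,0.0227,0,-0.0182,0.04],[0,0,0,0.0227,0,-0.0182,0.04],[0,0,0,0.0227,0,-0.0182,0.04]]]}}

```text
clock: 19.38
tcp_pos: [657.4, -118.2, 127.8]
tool_rot: [-89.9, 0.2, -0.3]
wrist_force: [-0.0, 0.4, -0.6]
finger_gap: 55.1
```

Call:
{"fn": "play_rows", "kwargs": {"commands": [[[0,0,0,0.0227,0,-0.0182,0.04],[0,0,0,0,0.015,0,0.04],[0,0,0,0,0.02,0,0.04],[0,0,0,0,0.015,0,0.04],[0,0,0,0,0,0,0.04]]]}}

```text
clock: 19.8
tcp_pos: [676.5, -135.1, 74.6]
tool_rot: [-89.9, 0.6, -0.2]
wrist_force: [-0.9, -0.3, -1.4]
finger_gap: 54.9
```

Call:
{"fn": "play_rows", "kwargs": {"commands": [[[0,0,0,0,0,0,0.04],[0,0,0,0,0,0,0.04],[0,0,0,0,0,0,0.04],[0,0,0,0,0,0,0.04]]]}}

```text
clock: 20.13
tcp_pos: [681.0, -135.8, 82.4]
tool_rot: [-90.0, -0.1, -0.3]
wrist_force: [-0.1, -0.3, -1.3]
finger_gap: 54.7
```

Down about 25 mm to TCP z ≈ 56.5.

Call:
{"fn": "play_rows", "kwargs": {"commands": [[[0,0,0,0,0.008,0,0.04],[0,0,0,0,0.008,0,0.04],[0,0,0,0,0.005,0,0.04],[0,0,0,0,0,0,0.04],[0,0,0,0,0,0,0.04]]]}}

```text
clock: 20.55
tcp_pos: [679.7, -135.9, 59.0]
tool_rot: [-90.0, 0.1, -0.3]
wrist_force: [-0.0, 0.2, -1.2]
finger_gap: 54.8
```

Call:
{"fn": "play_rows", "kwargs": {"commands": [[[0,0,0,0,0,0,0.04],[0,0,0,0,0,0,0.04],[0,0,0,0,0,0,0.04]]]}}

```text
clock: 20.8
tcp_pos: [680.6, -135.9, 60.3]
tool_rot: [-90.0, -0.0, -0.3]
wrist_force: [-0.1, 0.0, -1.5]
finger_gap: 54.7
```

Call:
{"fn": "play_rows", "kwargs": {"commands": [[[0,0,0,0,0.003,0,0.04],[0,0,0,0,0,0,0.04],[0,0,0,0,0,0,0.04],[0,0,0,0,0,0,0.04]]]}}

```text
clock: 21.13
tcp_pos: [680.2, -135.9, 56.9]
tool_rot: [-90.0, 0.0, -0.3]
wrist_force: [-0.4, -0.3, -0.7]
finger_gap: 55.0
```

Call:
{"fn": "play_rows", "kwargs": {"commands": [[[0,0,0,0,0.0008,0,0.04],[0,0,0,0,0,0,0.04],[0,0,0,0,0,0,0.04],[0,0,0,0,0,0,0.04]]]}}

```text
clock: 21.47
tcp_pos: [680.3, -135.9, 56.2]
tool_rot: [-90.0, -0.0, -0.3]
wrist_force: [0.4, -0.1, -1.1]
finger_gap: 55.1
```

Release, rise, and head for the cap.

Call:
{"fn": "play_rows", "kwargs": {"commands": [[[0,0,0,0,0,0,0.06],[0,0,0,0,0,0,0.075],[0,0,0,0,0,0,0.08],[0,0,0,0,0,0,0.08],[0,0,0,0,-0.01,0,0.08]]]}}

```text
clock: 21.88
tcp_pos: [678.8, -135.8, 64.4]
tool_rot: [-90.0, 0.2, -0.3]
wrist_force: [0.1, 0.2, -0.1]
finger_gap: 79.9
```

Call:
{"fn": "play_rows", "kwargs": {"commands": [[[0,0,0,0,-0.02,0,0.08],[0,0,0,0,-0.03,0,0.08],[0,0,0,0,-0.03,0,0.08],[0,0,0,0,0,0,0.08],[0,0,0,0,0,0,0.08]]]}}

```text
clock: 22.3
tcp_pos: [682.0, -135.7, 149.7]
tool_rot: [-90.1, -0.3, -0.3]
wrist_force: [-0.1, -0.6, -0.6]
finger_gap: 80.2
```

```bash
python3 - <<'E'
from h import *
o=r.get_obs();print(o["tcp_pos"],o["finger_gap"])
im=r.capture("top");cv2.imwrite("pics/raw_top8.png",im[:,:,::-1])
s=cv2.imread("pics/raw_scene7.png")[:,:,::-1].copy()
for n,i in(("top",im),("scene",s)):
    h=cv2.cvtColor(i,cv2.COLOR_RGB2HSV).astype(int)
    mk=(h[...,0]>102)&(h[...,0]<130)&(h[...,1]>130)&(h[...,2]>50)
    for c in blobs(mk,150):
        for z in(12,):
            w=world(n,c,z).astype(np.float32);(q,R)=cv2.minEnclosingCircle(w)
            if q[0]<520: print(n,z,ray(n,*cen(c),z).round(1),cv2.fitEllipse(w),R)
E
```

```text
[ 682.01542824 -135.71591307  149.71122237] 80.24383323714629
top 12 [434.4 287.6] ((434.49029541015625, 287.5945739746094), (57.173362731933594, 59.78186798095703), 162.6685028076172) 30.74034309387207
scene 12 [436.8 290.4] ((436.56634521484375, 290.1069030761719), (59.89112854003906, 61.70610809326172), 100.11869049072266) 32.883201599121094
```

Call:
{"fn": "play_rows", "kwargs": {"commands": [[[0,0,0,-0.0155,0,0.0265,0.06],[0,0,0,-0.0155,0,0.0265,0.06],[0,0,0,-0.0155,0,0.0265,0.05],[0,0,0,-0.0155,0,0.0265,0.05],[0,0,0,-0.0155,0,0.0265,0.05]]]}}

```text
clock: 22.77
tcp_pos: [601.5, -2.0, 144.6]
tool_rot: [-90.0, 0.2, -0.3]
wrist_force: [0.4, 0.3, -0.4]
finger_gap: 50.0
```

Call:
{"fn": "play_rows", "kwargs": {"commands": [[[0,0,0,-0.0155,0,0.0265,0.05],[0,0,0,-0.0155,0,0.0265,0.05],[0,0,0,-0.0155,0,0.0265,0.05],[0,0,0,-0.0155,0,0.0265,0.05],[0,0,0,-0.0155,0,0.0265,0.05]]]}}

```text
clock: 23.18
tcp_pos: [524.8, 130.6, 145.0]
tool_rot: [-90.0, 0.1, -0.3]
wrist_force: [1.0, 0.0, 0.6]
finger_gap: 50.2
```

Call:
{"fn": "play_rows", "kwargs": {"commands": [[[0,0,0,-0.0155,0,0.0265,0.05],[0,0,0,-0.0155,0,0.0265,0.05],[0,0,0,-0.0155,0,0.0265,0.05],[0,0,0,-0.0155,0,0.0265,0.05],[0,0,0,-0.0155,0,0.0265,0.05]]]}}

```text
clock: 23.6
tcp_pos: [448.1, 263.2, 145.1]
tool_rot: [-90.1, 0.1, -0.3]
wrist_force: [-0.6, 0.9, -0.4]
finger_gap: 50.2
```

Call:
{"fn": "play_rows", "kwargs": {"commands": [[[0,0,0,-0.0155,0,0.0265,0.05],[0,0.118,0,0,0,0,0.05],[0,0.118,0,0,0,0,0.05],[0,0.118,0,0,0,0,0.05],[0,0.118,0,0,0,0,0.05]]]}}

```text
clock: 24.02
tcp_pos: [433.4, 288.9, 144.9]
tool_rot: [-90.1, 0.1, -27.6]
wrist_force: [0.4, 0.4, 0.8]
finger_gap: 50.1
```

Call:
{"fn": "play_rows", "kwargs": {"commands": [[[0,0.118,0,0,0,0,0.05],[0,0.118,0,0,0,0,0.05],[0,0.118,0,0,0,0,0.05],[0,0.118,0,0,0,0,0.05],[0,0,0,0,0,0,0.05]]]}}

```text
clock: 24.43
tcp_pos: [433.7, 288.7, 145.1]
tool_rot: [-90.1, 0.0, -54.5]
wrist_force: [-0.9, 0.7, 0.2]
finger_gap: 49.9
```

```bash
python3 - <<'E'
from h import *
o=r.get_obs();print(o["tcp_pos"],o["tool_rot"],o["finger_gap"])
ims={}
for n in("top","scene"): ims[n]=r.capture(n);cv2.imwrite(f"pics/raw_{n}9.png",ims[n][:,:,::-1])
b=np.hstack([ims["scene"][250:350,370:510],ims["top"][110:210,200:340]])
cv2.imwrite("pics/s9.png",cv2.resize(b,None,fx=2.8,fy=2.8)[:,:,::-1])
E
```

```text
[433.67305721 288.70879612 145.05030057] [-9.01284821e+01  5.08891563e-03 -5.45428453e+01] 49.868103168192235
```

View pics/s9.png

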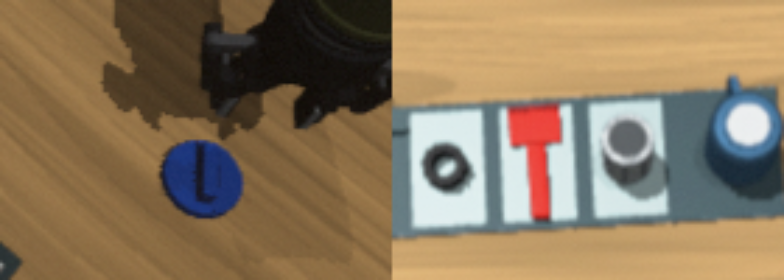

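Nut, scraper and filter all stand in their cells, and the jaws are aligned above the cap. Descending.

Call:
{"fn": "play_rows", "kwargs": {"commands": [[[0,0,0,0.0005,0.03,0.001,0.05],[0,0,0,0,0.03,0,0.05],[0,0,0,0,0.03,0,0.05],[0,0,0,0,0.02,0,0.05],[0,0,0,0,0,0,0.05]]]}}

```text
clock: 24.95
tcp_pos: [432.1, 287.2, 31.6]
tool_rot: [-90.5, 0.1, -54.2]
wrist_force: [-1.1, -0.6, 0.2]
finger_gap: 49.9
```

Call:
{"fn": "play_rows", "kwargs": {"commands": [[[0,0,0,0,0,0,0.05],[0,0,0,0,0,0,0.05],[0,0,0,0,0,0,0.05]]]}}

```text
clock: 25.2
tcp_pos: [436.7, 290.4, 37.8]
tool_rot: [-89.8, -0.0, -54.3]
wrist_force: [-0.5, 0.1, 0.5]
finger_gap: 49.6
```

```bash
python3 - <<'E'
from h import *
o=r.get_obs();print(o["tcp_pos"],o["tool_rot"],o["finger_gap"])
im=r.capture("scene")
cv2.imwrite("pics/s10.png",cv2.resize(im[270:350,390:490],None,fx=6,fy=6)[:,:,::-1])
E
```

```text
[436.66133492 290.37071219  37.80665392] [-8.98349773e+01 -3.11500009e-02 -5.43324663e+01] 49.63666508951184
```

View pics/s10.png

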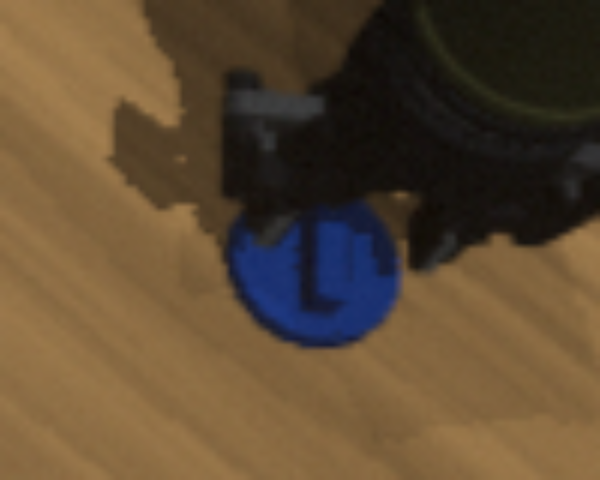

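Call:
{"fn": "play_rows", "kwargs": {"commands": [[[0,0,0,0,0.006,0,0.05],[0,0,0,0,0.006,0,0.05],[0,0,0,0,0.004,0,0.05],[0,0,0,0,0,0,0.04],[0,0,0,0,0,0,0.04]]]}}

```text
clock: 25.67
tcp_pos: [435.1, 289.4, 19.7]
tool_rot: [-90.1, 0.0, -54.4]
wrist_force: [-0.2, -0.5, -0.7]
finger_gap: 40.4
```

Call:
{"fn": "play_rows", "kwargs": {"commands": [[[0,0,0,0,0,0,0.03],[0,0,0,0,0,0,0.03],[0,0,0,0,0,0,0.03]]]}}

```text
clock: 25.92
tcp_pos: [435.6, 289.7, 20.3]
tool_rot: [-90.0, -0.0, -54.4]
wrist_force: [0.2, -0.2, 0.3]
finger_gap: 30.3
```

Call:
{"fn": "play_rows", "kwargs": {"commands": [[[0,0,0,0,0.004,0,0.025],[0,0,0,0,0,0,0.0],[0,0,0,0,0,0,0.0],[0,0,0,0,0,0,0.0],[0,0,0,0,0,0,0.0]]]}}

```text
clock: 26.33
tcp_pos: [435.4, 289.5, 16.0]
tool_rot: [-90.0, -0.0, -54.4]
wrist_force: [0.7, -0.5, -0.9]
finger_gap: 11.0
```

Call:
{"fn": "play_rows", "kwargs": {"commands": [[[0,0,0,0,0,0,0],[0,0,0,0,0,0,0.0],[0,0,0,0,0,0,0.0]]]}}

```text
clock: 26.58
tcp_pos: [435.5, 289.5, 16.1]
tool_rot: [-90.0, -0.0, -54.4]
wrist_force: [-0.1, 0.0, -0.7]
finger_gap: 11.0
```

Call:
{"fn": "play_rows", "kwargs": {"commands": [[[0,0,0,0,-0.02,0,0],[0,0,0,0,-0.03,0,0.0],[0,0,0,0,-0.03,0,0.0],[0,0,0,0,-0.03,0,0.0],[0,0,0,0,-0.03,0,0.0]]]}}

```text
clock: 27.0
tcp_pos: [435.1, 289.6, 157.4]
tool_rot: [-90.0, -0.0, -54.3]
wrist_force: [1.3, 0.7, -0.4]
finger_gap: 11.0
```

Call:
{"fn": "play_rows", "kwargs": {"commands": [[[0,0,0,0,0,0,0],[0,0,0,0,0,0,0.0],[0,0,0,0,0,0,0.0],[0,0,0,0,0,0,0.0],[0,0,0,0,0,0,0.0]]]}}

```text
clock: 27.42
tcp_pos: [434.7, 289.0, 154.7]
tool_rot: [-90.2, 0.0, -54.4]
wrist_force: [-0.2, 0.9, -1.0]
finger_gap: 11.0
```

```bash
python3 - <<'E'
from h import *
o=r.get_obs();t=o["tcp_pos"];print(t,o["finger_gap"])
ims={n:r.capture(n) for n in("top","scene")}
for n in ims: cv2.imwrite(f"pics/raw_{n}11.png",ims[n][:,:,::-1])
im=ims["scene"];cv2.imwrite("pics/s11.png",cv2.resize(im[230:370,370:530],None,fx=4,fy=4)[:,:,::-1])
h=cv2.cvtColor(im,cv2.COLOR_RGB2HSV).astype(int)
mk=(h[...,0]>102)&(h[...,0]<130)&(h[...,1]>130)&(h[...,2]>50)
for c in blobs(mk,150): 
    w=world("scene",c,t[2]-4).astype(np.float32);print(ray("scene",*cen(c),t[2]-4),cv2.fitEllipse(w),cv2.minEnclosingCircle(w))
# filter rim on mat (top view 9): bright ring, z=84; cells
for nm in("top8","top9"):
    im=cv2.imread(f"pics/raw_{nm}.png")[:,:,::-1].copy()
    print(nm)
g=cv2.cvtColor(im,cv2.COLOR_RGB2GRAY)[140:185,265:315]
cv2.imwrite("pics/f9.png",cv2.resize(g,None,fx=8,fy=8))
E
```

```text
[434.66665934 288.98763097 154.67612449] 11.039486882440986
[446.17304479 294.03107672] ((443.48779296875, 292.5151062011719), (44.659461975097656, 60.40726852416992), 25.092092514038086) ((438.0978698730469, 290.9939880371094), 31.759307861328125)
top8
top9
```

View pics/s11.png

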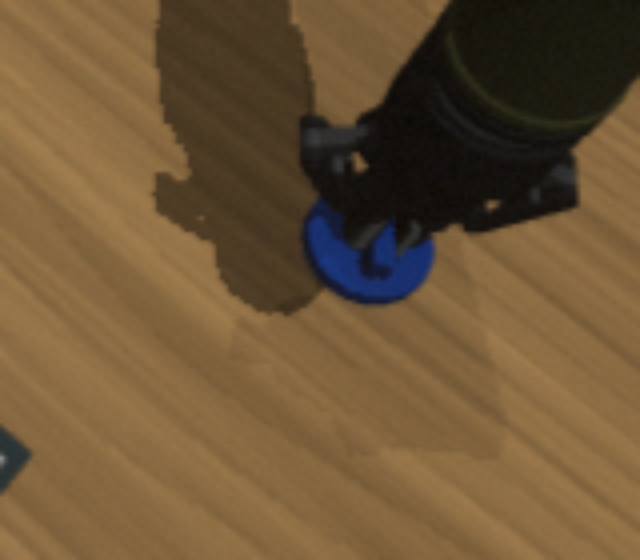

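View pics/f9.png

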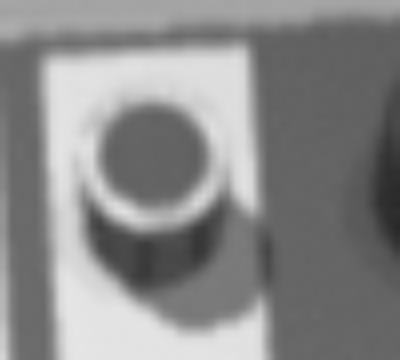

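```bash
python3 - <<'E'
from h import *
print("filter top",ray("top",284.1,159.4,84))
im=cv2.imread("pics/raw_scene11.png")[:,:,::-1].copy();h=cv2.cvtColor(im,cv2.COLOR_RGB2HSV).astype(int)
m=(h[...,2]<85)&(h[...,1]<90)
for c in blobs(m,50):
    p=ray("scene",*cen(c),84)
    if abs(p[0]-680)<50 and abs(p[1]+136)<50: print("scene",p,cv2.minAreaRect(world("scene",c,84).astype(np.float32)))
E
```

```text
filter top [ 678.63961966 -136.94105943]
```

Call:
{"fn": "play_rows", "kwargs": {"commands": [[[0,0,0,0.0305,0,-0.0031,0],[0,0,0,0.0305,0,-0.0031,0],[0,0,0,0.0305,0,-0.0031,0],[0,0,0,0.0305,0,-0.0031,0],[0,0,0,0.0305,0,-0.0031,0]]]}}

```text
clock: 27.93
tcp_pos: [512.0, 155.2, 155.6]
tool_rot: [-90.0, 0.0, -54.4]
wrist_force: [0.5, -0.4, -0.1]
finger_gap: 10.9
```

Call:
{"fn": "play_rows", "kwargs": {"commands": [[[0,0,0,0.0305,0,-0.0031,0],[0,0,0,0.0305,0,-0.0031,0],[0,0,0,0.0305,0,-0.0031,0],[0,0,0,0.0305,0,-0.0031,0],[0,0,0,0.0305,0,-0.0031,0]]]}}

```text
clock: 28.35
tcp_pos: [588.2, 22.2, 155.4]
tool_rot: [-90.1, 0.0, -54.4]
wrist_force: [-0.3, 0.3, -0.8]
finger_gap: 11.1
```

Call:
{"fn": "play_rows", "kwargs": {"commands": [[[0,0,0,0.0305,0,-0.0031,0],[0,0,0,0.0305,0,-0.0031,0],[0,0,0,0.0305,0,-0.0031,0],[0,0,0,0.0305,0,-0.0031,0],[0,0,0,0.0305,0,-0.0031,0]]]}}

```text
clock: 28.77
tcp_pos: [664.5, -110.8, 155.0]
tool_rot: [-90.1, 0.1, -54.4]
wrist_force: [0.1, 0.2, -0.1]
finger_gap: 11.0
```

Call:
{"fn": "play_rows", "kwargs": {"commands": [[[0,0,0,0.0305,0,-0.0031,0],[0,0,0,0,0,0,0],[0,0,0,0,0,0,0],[0,0,0,0,0,0,0],[0,0,0,0,0,0,0]]]}}

```text
clock: 29.18
tcp_pos: [679.1, -134.0, 155.7]
tool_rot: [-90.0, 0.1, -54.2]
wrist_force: [-0.2, 0.6, -1.0]
finger_gap: 10.9
```

Call:
{"fn": "play_rows", "kwargs": {"commands": [[[0,0,0,0,0.01,0,0],[0,0,0,0,0.015,0,0],[0,0,0,0,0.01,0,0],[0,0,0,0,0,0,0],[0,0,0,0,0,0,0]]]}}

```text
clock: 29.6
tcp_pos: [678.7, -135.4, 120.1]
tool_rot: [-90.1, 0.1, -54.3]
wrist_force: [0.1, 0.2, -0.4]
finger_gap: 11.0
```

Call:
{"fn": "play_rows", "kwargs": {"commands": [[[0,0,0,0,0,0,0],[0,0,0,0,0,0,0],[0,0,0,0,0,0,0],[0,0,0,0,0,0,0]]]}}

```text
clock: 29.93
tcp_pos: [679.8, -136.1, 121.9]
tool_rot: [-90.0, -0.1, -54.4]
wrist_force: [0.3, 0.1, -0.8]
finger_gap: 10.8
```

Call:
{"fn": "play_rows", "kwargs": {"commands": [[[0,0,0,0,0.006,-0.001,0],[0,0,0,0,0.006,0,0],[0,0,0,0,0.004,0,0],[0,0,0,0,0,0,0],[0,0,0,0,0,0,0]]]}}

```text
clock: 30.35
tcp_pos: [678.2, -136.5, 104.4]
tool_rot: [-90.0, 0.1, -54.4]
wrist_force: [-0.3, -0.1, 0.4]
finger_gap: 10.8
```

Call:
{"fn": "play_rows", "kwargs": {"commands": [[[0,0,0,0,0.002,0,0],[0,0,0,0,0,0,0],[0,0,0,0,0,0,0],[0,0,0,0,0,0,0],[0,0,0,0,0,0,0]]]}}

```text
clock: 30.77
tcp_pos: [678.8, -136.6, 103.3]
tool_rot: [-90.0, -0.0, -54.4]
wrist_force: [0.1, 0.1, -0.8]
finger_gap: 11.2
```

```bash
python3 - <<'E'
from h import *
o=r.get_obs();t=o["tcp_pos"];print(t,o["finger_gap"],o["wrist_force"])
ims={n:r.capture(n) for n in("top","scene")}
for n in ims: cv2.imwrite(f"pics/raw_{n}12.png",ims[n][:,:,::-1])
im=ims["scene"];cv2.imwrite("pics/s12.png",cv2.resize(im[190:310,190:330],None,fx=5,fy=5)[:,:,::-1])
E
```

```text
[ 678.76206037 -136.57847064  103.34871399] 11.191577973883703 [ 0.09144431  0.14585851 -0.78934434]
```

View pics/s12.png

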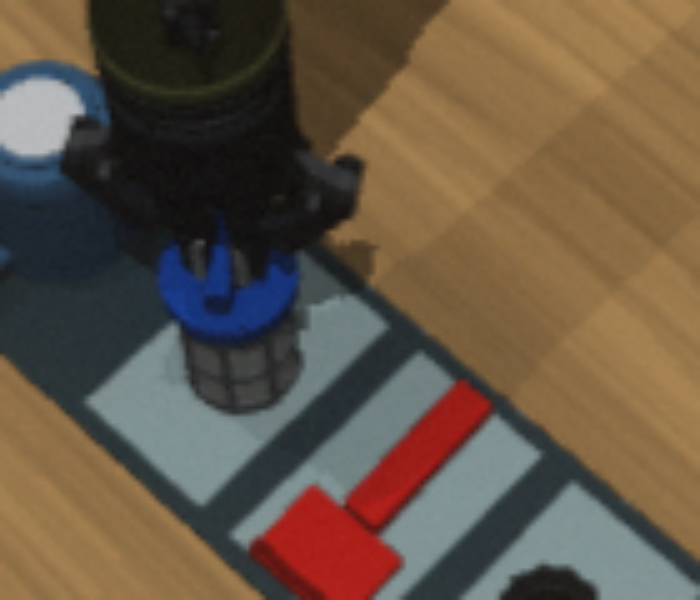

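The cap sits just above the filter and lines up with its axis. Final lowering and release.

Call:
{"fn": "play_rows", "kwargs": {"commands": [[[0,0,0,0,0.002,0,0],[0,0,0,0,0,0,0],[0,0,0,0,0,0,0],[0,0,0,0,0,0,0],[0,0,0,0,0,0,0]]]}}

```text
clock: 31.28
tcp_pos: [678.6, -136.6, 101.1]
tool_rot: [-90.0, -0.0, -54.4]
wrist_force: [-0.9, -0.9, -0.7]
finger_gap: 11.0
```

Call:
{"fn": "play_rows", "kwargs": {"commands": [[[0,0,0,0,0.001,0,0],[0,0,0,0,0,0,0],[0,0,0,0,0,0,0],[0,0,0,0,0,0,0],[0,0,0,0,0,0,0]]]}}

```text
clock: 31.7
tcp_pos: [678.7, -136.6, 100.2]
tool_rot: [-90.0, -0.0, -54.4]
wrist_force: [0.4, -1.2, 0.2]
finger_gap: 11.1
```

Call:
{"fn": "play_rows", "kwargs": {"commands": [[[0,0,0,0,0,0,0.015],[0,0,0,0,0,0,0.025],[0,0,0,0,0,0,0.04],[0,0,0,0,0,0,0.04],[0,0,0,0,0,0,0.04]]]}}

```text
clock: 32.12
tcp_pos: [678.7, -136.6, 100.2]
tool_rot: [-90.0, -0.0, -54.4]
wrist_force: [1.0, 1.1, -0.4]
finger_gap: 40.1
```

Call:
{"fn": "play_rows", "kwargs": {"commands": [[[0,0,0,0,-0.01,0,0.04],[0,0,0,0,-0.02,0,0.04],[0,0,0,0,-0.03,0,0.04],[0,0,0,0,-0.03,0,0.04],[0,0,0,0,-0.02,0,0.04]]]}}

```text
clock: 32.53
tcp_pos: [679.6, -136.5, 214.3]
tool_rot: [-89.8, -0.2, -54.4]
wrist_force: [1.1, -0.4, 1.0]
finger_gap: 39.9
```

Call:
{"fn": "play_rows", "kwargs": {"commands": [[[0,0,0,-0.018,0,-0.024,0.04],[0,0,0,-0.018,0,-0.024,0.04],[0,0,0,-0.018,0,-0.024,0.04],[0,0,0,-0.018,0,-0.024,0.04],[0,0,0,-0.018,0,-0.024,0.04]]]}}

```text
clock: 32.95
tcp_pos: [527.4, -133.0, 210.8]
tool_rot: [-90.0, -0.0, -54.4]
wrist_force: [-0.8, -0.8, 1.3]
finger_gap: 40.0
```

Call:
{"fn": "play_rows", "kwargs": {"commands": [[[0,0,0,-0.018,0,-0.024,0.04],[0,0,0,0,0,0,0.04],[0,0,0,0,0,0,0.04],[0,0,0,0,0,0,0.04],[0,0,0,0,0,0,0.04]]]}}

```text
clock: 33.37
tcp_pos: [500.0, -132.4, 210.8]
tool_rot: [-89.9, -0.0, -54.3]
wrist_force: [0.5, 0.4, 0.6]
finger_gap: 40.1
```

```bash
python3 - <<'E'
from h import *
o=r.get_obs();print(o["tcp_pos"],o["wrist_force"])
ims={n:r.capture(n) for n in("top","scene")}
for n in ims: cv2.imwrite(f"pics/raw_{n}13.png",ims[n][:,:,::-1])
b=np.hstack([ims["top"][110:220,150:360],ims["scene"][190:300,190:400]])
cv2.imwrite("pics/s13.png",cv2.resize(b,None,fx=1.9,fy=1.9)[:,:,::-1])
for n in ims:
    im=ims[n];h=cv2.cvtColor(im,cv2.COLOR_RGB2HSV).astype(int)
    for nm,mk,z in(("cap",(h[...,0]>108)&(h[...,0]<130)&(h[...,1]>150)&(h[...,2]>70),96),("nut",h[...,2]<75,22)):
        for c in blobs(mk,80):
            w=world(n,c,z).astype(np.float32);q,R=cv2.minEnclosingCircle(w)
            if 600<q[0]<740 and -190<q[1]<110 and R<60: print(n,nm,np.round(q,1),round(R,1),ray(n,*cen(c),z).round(1))
E
```

```text
[ 500.0037946  -132.43843399  210.79617564] [0.51960662 0.42726055 0.61065947]
top nut [668.2  62.7] 24.3 [668.4  62. ]
scene cap [ 678.3 -136.2] 32.6 [ 678.6 -135.4]
```

View pics/s13.png

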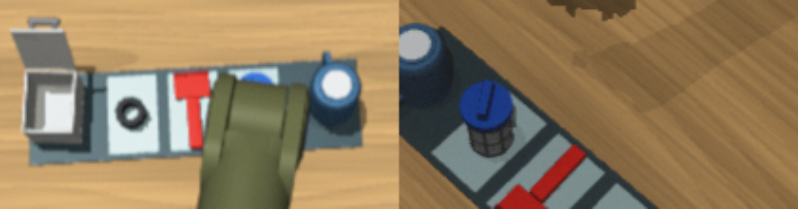

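```bash
python3 -c "
from station import r
print(r.sign_off())"
```

```text
the job is handed in; nothing more can be done
None
```

All four parts are on the mat and the job is handed in after about 33 s of the 115 s; no verdict is reported. I took the scraper farthest to the robot's left and placed it first, then the nut, the filter and the cap.

These are the last checks, in mm:

| Part | Where it is | Measured against | Offset |
|---|---|---|---|
| Scraper, lengthwise in the middle cell | about (675, −37), about 3° off the mat's x | cell centre (676.5, −36.5) | about 2 |
| Nut, flat in the caddy-side cell | about (668, 62.5) | cell centre (672.4, 63.2) | about 4 |
| Filter, upright in the mug-side cell | about (680, −136) | cell centre (681, −136.6) | 1–2 |
| Cap on the filter, bar up | about (678.3, −136.2) | filter axis | about 2 |

- **How each was checked:** The scraper was measured in both views after placing, the nut only in the top view. The filter's position is from the release pose and a top-view rim reading, which differ by about 2 mm. The cap was measured after release only in the scene view, because the arm hid it from above.
- **Where checks disagreed:** The two camera views differed by 2–5 mm on the parts I measured in both, so I used averages for the grasps.
- **Not measured:** The mug, caddy lid and spray arm were clear of every move. The mug and lid look unchanged in the last pictures; the spray arm was outside those crops.

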